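# Load the condiment carousel, bring the salt to the front and hold it

## Task

Take the salt shaker from the small wooden tray and stand it in the empty narrow cup of the carousel beside it. Only then turn the carousel until the salt shaker is at the front, in line with the stud on the foot's pointer, and finish gripping the bar handle on the centre post so that the carousel is held still: do not let go at the end. Do not tip the jam jars and leave the butter where it is.

Things in the scene. Friction and masses are not known exactly. Their poses are not given: they have to be found in the camera images.
- salt_shaker: glass salt shaker with a grey cap, upright, 44 mm in diameter, 90 mm tall (glass body up to 70 mm, then the narrower cap of 34 mm), 0.1 kg, standing on the tray's floor; origin at the centre of its underside, z up its axis; its yaw means nothing
- tray: low wooden tray on the right of the worktop, fixed, 180 x 130 mm, walls 5 mm thick and 20 mm high, floor 5 mm thick; origin under its centre, x along the long side, away from the robot
- butter: pack of butter, 73 x 102 x 37 mm, lying in the near half of the tray; origin at the centre of its underside; leave it there
- foot: fixed aluminium foot of the carousel; origin on the turning axis at worktop height. Its flat pointer arm (6 mm thick) runs along the foot's -x axis out from under the disc to an upright stud (14 mm thick, 26 mm high) 152 mm from the axis. That -x direction is the carousel's front, roughly towards the robot
- turntable: wooden carousel disc, 270 mm wide, top 22 mm above the worktop; turns either way without stops about its z (up), friction 0.05 N m, stays where left; origin at the centre of its underside (12 mm up). Narrow cup on its -x axis, wide rings (74 mm inside, holding jam jars) on +x, +y, -y; all centres 95 mm from the axis; ring walls 12 mm high, 3 mm thick
- narrow_cup (a point): centre of the empty narrow cup, on the disc's upper face (the floor of the cup); inside diameter 52 mm, wall 3 mm thick and 32 mm high; axes as the disc's. The cup is at the front when the line from the carousel's axis to this point runs along the foot's -x axis
- handle: steel bar handle on top of the carousel's centre post (post 14 mm thick), turning with the disc: bar 56 mm long along the disc's x axis, 14 mm wide, 24 mm tall, top 123 mm above the worktop; origin at the bar's centre, axes as the disc's
- jam_jar_0: glass jam jar with a white lid, 66 mm in diameter, 90 mm tall, standing in the wide ring on the disc's +x side; origin at the centre of its underside
- jam_jar_1: glass jam jar with a white lid, 66 mm in diameter, 90 mm tall, standing in the wide ring on the disc's +y side; origin at the centre of its underside
- jam_jar_2: glass jam jar with a white lid, 66 mm in diameter, 90 mm tall, standing in the wide ring on the disc's -y side; origin at the centre of its underside

How it is judged:
By the outcome, as a careful person would: the job done as asked, in the order asked, and still so for the second after the job is handed in, while the arm keeps its last pose, push and grip.
It also fails if it takes over 58 s, if anything falls off the work surface, if the arm or the gripper's body presses on something with over 40 N, if the wrist force passes 120 N, or if a joint passes its speed limit or range.

## Robot

A 7-joint arm with a two-finger parallel gripper is mounted at the origin on a cart in front of the work surface, level with it; the furniture and walls round the work are solid. World frame = base frame: x ahead of the robot, y to its left, z up, the work surface at z = 0. Lengths are in m, angles in degrees, forces in N, time in s.
With the tool pointing down it reaches from about 0.425 to 0.875 m from the base axis. Payload 4.7 kg.
Tool frame: the origin (TCP) lies at the very end of the fingers, on their centre line; the grasp point (between the pads) lies 19 mm behind it; z points along the fingers, y is the line along which they close (so a half turn about z gives the same grasp; the last joint's range is limited). The gripper opens to 87 mm and grips with 3 to 60 N. Pads are 19 mm wide; open, the fingers measure 117 mm over their backs; the gripper's body (75 mm by 190 mm) begins 51 mm behind the grasp point.
Start: joints at [-70.984, 18.392, -4.016, 83.108, 1.295, 78.541, -3.26], TCP at [0.203, 0.617, 0.197] pointing down, gripper open.
Joint ranges: [-163.93, 163.93], [-17.29, 119.83], [-79.2, 71.16], [3.27, 140.29], [-89.18, 269.18], [5.43, 117.66], [-154.24, 154.24]. Speed limits (degrees/s): [147.25, 147.25, 180, 180, 180, 180, 180].

## Interface

Orientations are given as [roll, pitch, yaw] about the fixed x, y, z axes, in that order (R = Rz(yaw) Ry(pitch) Rx(roll)).
In Python, from cell import telemetry, cams, env gives the robot as it stands.
- The arm moves only by the tool arm_command, never from a script. Its argument "series" is text: rows parted by semicolons, each of 5 numbers parted by spaces: the shift along the tool's x, y, z in mm, then the turn about the tool's z in rad, then the closure in counts, from 0 (fully open) to 255 (shut). A call has 1 to 20 rows; each row shifts and turns the commanded pose from where the row before left it, along the tool's axes as they then stand; what a row does not reach is not made up. A row lasts 1/12 s, in which the tool goes at most 41.7 mm and 7.16 degrees, less where a joint would pass 70% of its speed; a pose out of reach is approached as far as the arm can. A call is refused whole if a number of a shift passes 41.7 or a number of a turn 0.125, either way. A call with a gripper value outside its range is refused whole. The fingers move at their own pace and stop on an object; "squeeze" is the grip in N (left out, the last holds). Time passes only in rows, so rows that do not move let the fingers close. It gives the time, the measured TCP pose, the force, the opening and the grip force at its end, in the units of the state.
- telemetry.get_obs(): the state, without advancing time (a new reading comes with each control period).
- cams.read_camera(name): name is "side" or "top"; returns the picture (480x640x3 uint8, blue, green, red); there is no depth.
- cams.calibration(name): a dict with "K" (3x3 intrinsics, pixels), "origin" and "rotation" of the camera in the world. Camera axes: x right, y down, z forward; pixel columns grow to the right and rows downward; lengths in m; the calibration is good to about 2 mm. A picture is of the moment at which its call begins. calibration takes no time and is no camera call.
- env.sign_off(): hands the job in; it is judged then, once.
The state is a dict: "time_s": time; "qpos": joint angles; "joint_velocities": joint speeds; "effort": joint torques, N m; "tool_pos": TCP position; "tool_rot": TCP orientation; "force": force on the tool from outside, world axes, zero at the start; "wrist_torque": the same for the moment, N m; "grip_width": finger opening in m; "grasp_force": force on a finger pad.
Only numpy, scipy, OpenCV 4.12 (cv2) and the standard library are available. Lean on these libraries where they do the work, as an engineer would, in place of code of your own. Each camera call takes 0.05 s, during which the arm holds its last target. There are 200 camera calls.

## Working session

There is one attempt and no reset: what is moved stays moved. The work goes in short steps, Python scripts to look and compute and a tool call to move; the robot and the scene stay as the last step left them, time stands still between calls to the robot, and variables do not carry over. Pictures are saved under pics/ and viewed, at most 10 in all, crops included, and the job is handed in when it is done.

Besides the shell and the picture viewer there is one more tool, called after "Request:" in YAML: its name, and indented under it one key for each argument. arm_command: Moves the arm, as the interface text tells. Its arguments: {"type":"object","properties":{"series":{"type":"string"},"squeeze":{"type":"number"}},"required":["series"]}

```bash
mkdir -p pics
python3 - <<'E'
from cell import telemetry, cams, env
import cv2
for n in("top","side"):
    cv2.imwrite(f"pics/{n}0.png",cams.read_camera(n)); c=cams.calibration(n); print(n,c)
o=telemetry.get_obs(); print({k:o[k] for k in("time_s","tool_pos","tool_rot","grip_width","force")})
E
```

```text
top {'K': array([[452.52571167,   0.        , 326.45876092],
       [  0.        , 452.52571167, 236.6778535 ],
       [  0.        ,   0.        ,   1.        ]]), 'origin': array([0.46513241, 0.05336219, 0.92786861]), 'rotation': array([-175.21408345,   -0.82283738,  -88.74694758])}
side {'K': array([[491.34450904,   0.        , 312.70605952],
       [  0.        , 491.34450904, 241.14008762],
       [  0.        ,   0.        ,   1.        ]]), 'origin': array([0.2611042 , 0.71263004, 0.55079811]), 'rotation': array([-123.23217144,   -1.37427879, -157.80978903])}
{'time_s': 0.1, 'tool_pos': array([0.20299405, 0.61691759, 0.19633665]), 'tool_rot': array([-1.79899863e+02,  5.70219959e-03,  1.61796391e+02]), 'grip_width': 0.08701977383868705, 'force': array([ 0.02991436, -0.06559982, -0.47731972])}
```

View pics/top0.png

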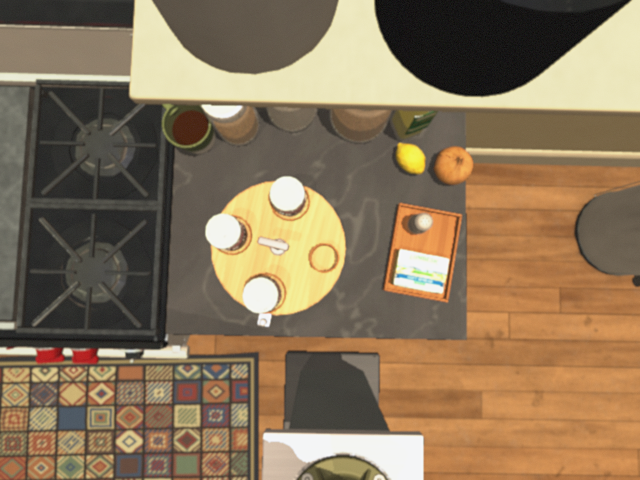

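View pics/side0.png

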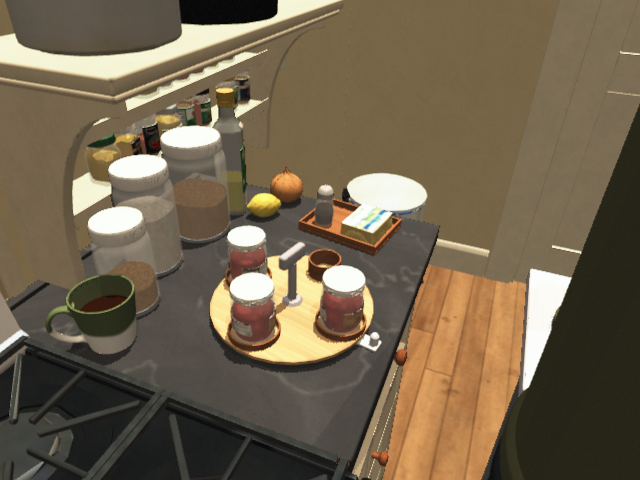

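Top view: shaker cap at (421,220), butter at (421,268), cup at (323,258), bar at (272,244), stud at (264,320), and lids at (287,194), (224,231) and (261,294). The side view confirms that everything is upright and the cup is empty.

```bash
cat > h.py <<'E'
import numpy as np, cv2
from scipy.spatial.transform import Rotation as R
from cell import telemetry, cams, env
C={n:cams.calibration(n) for n in("top","side")}
def cast(n,uv,z):
    c=C[n]; d=R.from_euler("xyz",c["rotation"],degrees=True).apply(np.linalg.inv(c["K"])@[uv[0],uv[1],1])
    return c["origin"]+d*(z-c["origin"][2])/d[2]
def proj(n,p):
    c=C[n]; q=c["K"]@R.from_euler("xyz",c["rotation"],degrees=True).inv().apply(np.array(p)-c["origin"]); return q[:2]/q[2]
def blobs(m,amin,amax):
    k,_,s,ce=cv2.connectedComponentsWithStats(m.astype(np.uint8))
    return [(ce[i].round(1),s[i].tolist()) for i in range(1,k) if amin<s[i][4]<amax]
E
python3 - <<'E'
from h import *
im=cv2.imread("pics/top0.png"); hsv=cv2.cvtColor(im,cv2.COLOR_BGR2HSV)
print([hsv[y,x].tolist() for x,y in((421,220),(323,258),(335,262),(272,244),(264,320),(287,194),(240,270),(310,258),(398,240))])
yel=cv2.inRange(hsv,(12,60,120),(28,255,255)); yel[:170]=0;yel[320:]=0;yel[:,:190]=0;yel[:,355:]=0
cs,_=cv2.findContours(yel,cv2.RETR_EXTERNAL,cv2.CHAIN_APPROX_NONE); c=max(cs,key=cv2.contourArea)
print("disc",cv2.fitEllipse(cv2.convexHull(c)),cast("top",cv2.fitEllipse(cv2.convexHull(c))[0],.022))
gray=cv2.inRange(hsv,(0,0,120),(180,60,255)); gray[:170]=0;gray[335:]=0;gray[:,:190]=0;gray[:,450:]=0
for b in blobs(gray,20,4000): print(b)
for n,p in dict(shelf=(.0,.0)).items(): pass
print("shelf edge rays z .3/.5",cast("top",(330,105),.3),cast("top",(330,105),.5))
a=cv2.resize(im[165:335,190:470],None,fx=2.85,fy=2.85,interpolation=cv2.INTER_CUBIC); cv2.imwrite("pics/crop.png",a)
E
```

```text
[[23, 42, 241], [25, 112, 244], [16, 141, 190], [21, 21, 245], [19, 41, 225], [35, 6, 245], [26, 106, 244], [13, 164, 219], [14, 164, 239]]
disc ((277.8763122558594, 247.53338623046875), (135.6059112548828, 136.68344116210938), 59.98857879638672) [0.51720382 0.13877821 0.022     ]
(array([286.8, 193. ]), [270, 176, 35, 35, 993])
(array([354.8, 227.8]), [342, 204, 22, 54, 280])
(array([376.9, 216.8]), [375, 210, 4, 14, 25])
(array([222.2, 230.7]), [205, 213, 36, 36, 1024])
(array([424.8, 221.1]), [419, 215, 13, 13, 124])
(array([274.5, 245.1]), [258, 238, 30, 17, 275])
(array([420.9, 270. ]), [393, 249, 56, 44, 1533])
(array([260.6, 298.9]), [242, 277, 37, 51, 1232])
(array([203.9, 286.4]), [203, 281, 3, 11, 21])
(array([354.7, 313.1]), [351, 309, 7, 9, 35])
shelf edge rays z .3/.5 [0.70657816 0.04456715 0.3       ] [0.62966852 0.0473687  0.5       ]
```

View pics/crop.png

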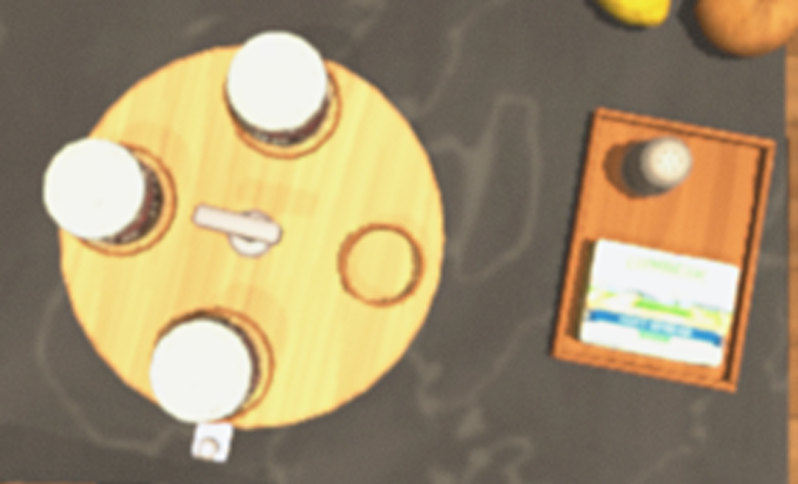

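The crop gives the stud top at (263.7,321.8), cup rim centre at (323.7,257.6), shaker cap at (424.4,221.5), and bar ends near (258,240) and (288,247).

Run:
```python
from h import *
ax=cast("top",(277.9,247.5),.022); L=[cast("top",u,.112) for u in((286.8,193),(222.2,230.7),(261.6,295.2))]
cup=cast("top",(323.7,257.6),.054); stud=cast("top",(263.7,321.8),.026); sh=cast("top",(424.4,221.5),.094)
np.set_printoptions(precision=4,suppress=True)
print("lids",L,"axis from lids 0/2 mid",(L[0]+L[2])/2)
bar=[cast("top",u,.123) for u in((258.5,241),(288.5,246.5))]; print("bar",bar,sum(bar)/2)
ang=lambda a,b:np.degrees(np.arctan2(*(b-a)[[1,0]]))
print("ax",ax,"cup",cup,"stud",stud,"shaker",sh)
print("cup r,ang",np.linalg.norm((cup-ax)[:2]),ang(ax,cup),"lids r,ang",[(np.linalg.norm((l-ax)[:2]),ang(ax,l)) for l in L],"line0-2",ang(L[0],L[2]),"bar",ang(*bar))
print("stud r,ang",np.linalg.norm((stud-ax)[:2]),ang(ax,stud))
for n,p in dict(shaker=(*sh[:2],.095),bar=(*(ax[:2]),.123),cup=(*cup[:2],.054),stud=(*stud[:2],.026)).items(): print(n,proj("side",p))
tc=[cast("top",(190+a/2.85,165+b/2.85),.02) for a,b in((597,108),(774,140),(735,389),(553,357))]; print("tray",tc)
im=cv2.imread("pics/side0.png")
cv2.imwrite("pics/crop2.png",cv2.resize(im[170:370,200:440],None,fx=3,fy=3,interpolation=cv2.INTER_CUBIC))
```

```text
lids [array([0.6119, 0.1171, 0.112 ]), array([0.5402, 0.2316, 0.112 ]), array([0.4261, 0.1567, 0.112 ])] axis from lids 0/2 mid [0.519  0.1369 0.112 ]
bar [array([0.5223, 0.164 , 0.123 ]), array([0.5137, 0.1104, 0.123 ])] [0.518  0.1372 0.123 ]
ax [0.5173 0.1387 0.022 ] cup [0.4979 0.0469 0.054 ] stud [0.3702 0.1617 0.026 ] shaker [ 0.5677 -0.1386  0.094 ]
cup r,ang 0.09389603714408039 -101.8946136442772 lids r,ang [(np.float64(0.0970185416924309), np.float64(-12.867255163827513)), (np.float64(0.09562789423475951), np.float64(76.14428780776723)), (np.float64(0.09289331873148028), np.float64(168.85347124658395))] line0-2 167.97441802010937 bar -99.101730876249
stud r,ang 0.14882075092076924 171.1181513678965
shaker [325.7171 185.7081]
bar [292.8473 249.6012]
cup [324.2363 257.7726]
stud [374.5465 332.0881]
tray [array([ 0.6137, -0.1048,  0.02  ]), array([ 0.5937, -0.2313,  0.02  ]), array([ 0.4171, -0.2033,  0.02  ]), array([ 0.4367, -0.0753,  0.02  ])]
```

View pics/crop2.png

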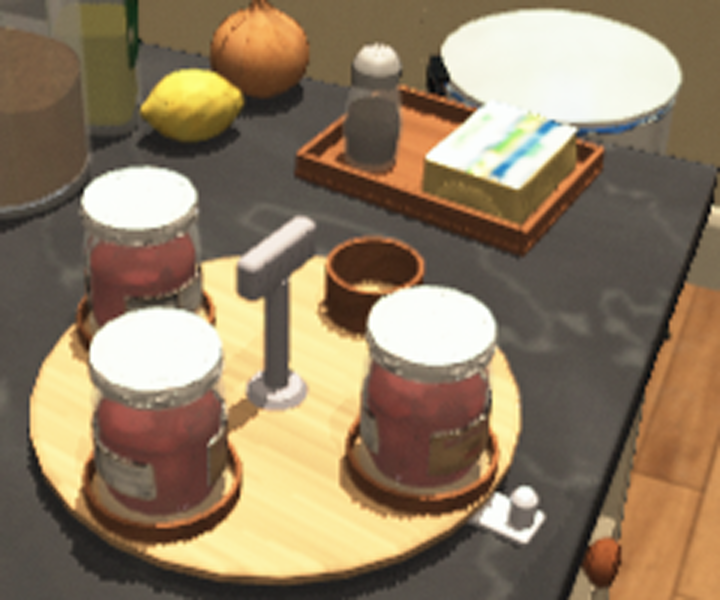

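Both views agree to about 2 mm. Axis is about (0.518,0.1375), cup about (0.498,0.046) at -102°, front at about 171°, and shaker at (0.568,-0.139). I'll grasp at yaw 78.

Request:
arm_command:
  series: "0 0 0 0.1045 75;0 0 0 0.1045 75;0 0 0 0.1045 75;0 0 0 0.1045 75;0 0 0 0.1045 75;0 0 0 0.1045 75;0 0 0 0.1045 75;0 0 0 0.1045 75;0 0 0 0.1045 75;0 0 0 0.1045 75;0 0 0 0.1045 75;0 0 0 0.1045 75;0 0 0 0.1045 75;0 0 0 0.1045 75;0 0 0 0 75;0 0 0 0 75"
  squeeze: 15

```text
time_s: 1.43
tool_pos: [0.203, 0.6172, 0.1969]
tool_rot: [180.0, 0.0, 78.1]
force: [-0.4, -0.3, 0.3]
grip_width: 0.0616
grasp_force: 0.0
```

Request:
arm_command:
  series: "-30 23 0 0 75;-30 23 0 0 75;-30 23 0 0 75;-30 23 0 0 75;-30 23 0 0 75;-30 23 0 0 75;-30 23 0 0 75;-30 23 0 0 75;-30 23 0 0 75;-30 23 0 0 75;-30 23 0 0 75;-30 23 0 0 75;-30 23 0 0 75;-30 23 0 0 75;-30 23 0 0 75;-30 23 0 0 75;-30 23 0 0 75;-30 23 0 0 75;0 0 0 0 75;0 0 0 0 75"

```text
time_s: 3.1
tool_pos: [0.4959, 0.0004, 0.1975]
tool_rot: [180.0, 0.0, 77.8]
force: [-0.3, 0.2, -0.1]
grip_width: 0.0616
grasp_force: 0.0
```

Request:
arm_command:
  series: "-20.2 16.6 0 0 75;-20.2 16.6 0 0 75;-20.2 16.6 0 0 75;-20.2 16.6 0 0 75;-20.2 16.6 0 0 75;-20.2 16.6 0 0 75;0 0 20 0 75;0 0 30 0 75;0 0 30 0 75;0 0 8 0 75;0 0 0 0 75;0 0 0 0 75"

```text
time_s: 4.1
tool_pos: [0.568, -0.1353, 0.1099]
tool_rot: [-180.0, -0.0, 78.1]
force: [1.3, -0.5, -0.3]
grip_width: 0.0616
grasp_force: 0.0
```

Run:
```python
from h import *
im=cams.read_camera("side"); o=telemetry.get_obs(); p=o["tool_pos"]; print(p,proj("side",p),proj("side",(*p[:2],.095)))
cv2.imwrite("pics/s1.png",cv2.resize(im[90:290,220:440],None,fx=3,fy=3,interpolation=cv2.INTER_CUBIC))
```

```text
[ 0.56878077 -0.13578977  0.11089702] [325.03395065 179.14469863] [324.74056563 186.184639  ]
```

View pics/s1.png

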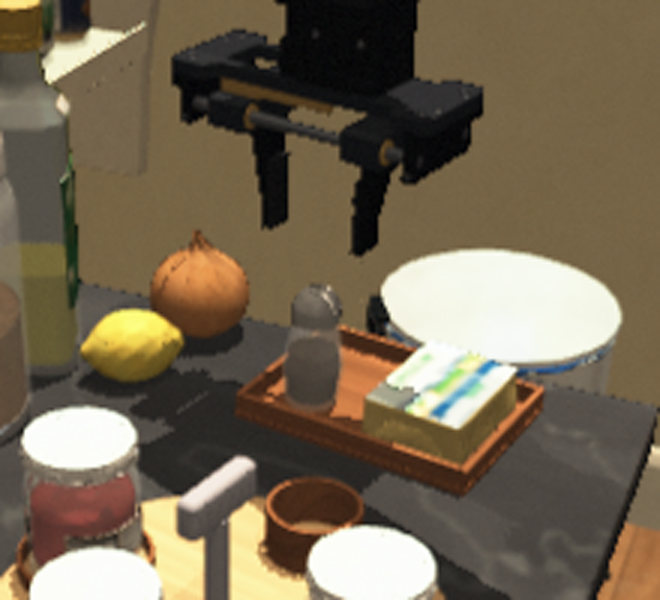

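The side picture shows the shaker cap at about (325,185). The fingertips are near (310.7,164) and (340.7,173), about 10 px higher than predicted for the reported TCP. I'll check this in the top view.

Run:
```python
from h import *
im=cams.read_camera("top"); o=telemetry.get_obs(); p=o["tool_pos"]; print(p,proj("top",p),proj("top",p+[0,0,.07]),o["joint_velocities"], o["qpos"])
cv2.imwrite("pics/t1.png",cv2.resize(im[130:330,260:500],None,fx=3,fy=3,interpolation=cv2.INTER_CUBIC))
```

```text
[ 0.5690541  -0.13599354  0.11127565] [425.13461482 219.63808206] [434.85333645 214.56360499] [ 0.00527801 -0.3253383   0.44160291 -0.23886845 -0.00584286 -0.14951288
  0.10531474] [-31.14294359  18.30678925  50.2145803  100.60486613 -15.15948209
  67.98741763  11.4006359 ]
```

View pics/t1.png

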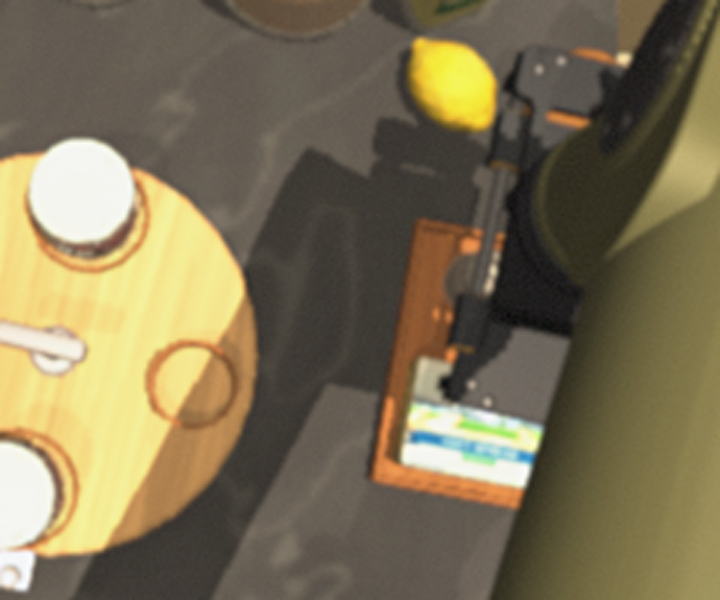

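The top view shows the gripper body over the tray, consistent with the reported x and y. The fingertips are hidden, so I'll descend partly and check the height in the side view.

Request:
arm_command:
  series: "-2 0 10 0 75;0 0 15 0 75;0 0 15 0 75;0 0 10 0 75;0 0 0 0 75;0 0 0 0 75"

```text
time_s: 4.7
tool_pos: [0.5672, -0.1383, 0.0594]
tool_rot: [-180.0, 0.0, 78.0]
force: [1.1, 0.1, -0.5]
grip_width: 0.0615
grasp_force: 0.0
```

Run:
```python
from h import *
im=cams.read_camera("side"); o=telemetry.get_obs(); p=o["tool_pos"]; print(p,proj("side",p),proj("side",(*p[:2],.095)))
cv2.imwrite("pics/s2.png",cv2.resize(im[120:270,240:420],None,fx=4,fy=4,interpolation=cv2.INTER_CUBIC))
```

```text
[ 0.56770542 -0.13848993  0.05998481] [325.05762621 200.80710472] [325.703153   185.74113443]
```

View pics/s2.png

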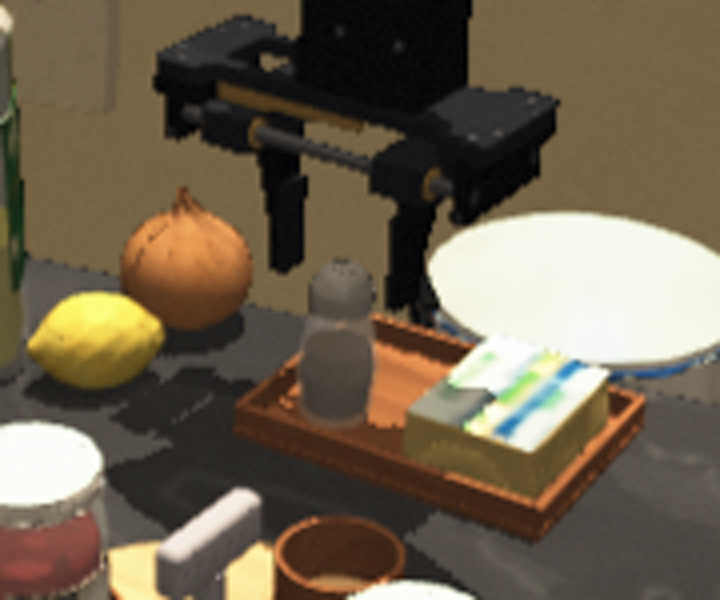

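The side view shows the tips at (311.7,187.5) and (341,198.7), still about 8 px above the prediction. The orange carriage rings are visible in both views of the previous pose, so I'll triangulate those.

Run:
```python
from h import *
np.set_printoptions(precision=4,suppress=True)
P={n:C[n]["K"]@np.c_[(Rt:=R.from_euler("xyz",C[n]["rotation"],degrees=True).inv().as_matrix()),-Rt@C[n]["origin"]] for n in C}
m=[]
for s,t in(((348.3,140.7),(411.7,246.7)),((303.3,128.3),(426.7,185))):
    X=cv2.triangulatePoints(P["side"],P["top"],np.array(s),np.array(t)).ravel(); X=X[:3]/X[3]; m.append(X); print(X,proj("side",X),proj("top",X))
print("mid",(m[0]+m[1])/2,m[1]-m[0])
# predicted tips at both poses, +-37mm along closing line, tip planes +-9.5 mm
for p in((.5688,-.1358,.1105),(.5675,-.1384,.0598)):
  for s in(38,-38): print([proj("side",np.array(p)+R.from_euler("xyz",[180,0,78],degrees=True).apply([a/1e3,s/1e3,0])) for a in(10,-10)])
```

```text
[ 0.5114 -0.0901  0.2194] [348.014  140.6797] [411.8064 247.0709]
[ 0.6099 -0.1137  0.2188] [302.7913 128.2342] [426.9349 185.6805]
mid [ 0.5606 -0.1019  0.2191] [ 0.0985 -0.0237 -0.0006]
[array([306.8085, 176.0976]), array([312.2992, 172.7321])]
[array([338.3798, 186.2357]), array([343.617 , 182.6072])]
[array([307.4356, 197.5764]), array([312.7641, 194.0191])]
[array([338.1012, 208.1654]), array([343.1904, 204.3399])]
```

XY is consistent. The tips look about 10 mm high, so I'll go to a reported TCP z of 0.042 and close.

Request:
arm_command:
  series: "0 0 9 0 75;0 0 9 0 75;0 0 0 0 75;0 0 0 0 75;0 0 0 0 130;0 0 0 0 160;0 0 0 0 200;0 0 0 0 200;0 0 0 0 200;0 0 0 0 200;0 0 0 0 200;0 0 0 0 200"
  squeeze: 15

```text
time_s: 5.75
tool_pos: [0.5674, -0.1382, 0.0415]
tool_rot: [180.0, -0.0, 78.0]
force: [-0.1, -0.8, 1.1]
grip_width: 0.0329
grasp_force: 14.7
```

Run:
```python
from h import *
im=cams.read_camera("side"); o=telemetry.get_obs(); p=o["tool_pos"]; print(p,proj("side",p),proj("side",(*p[:2],.095)))
cv2.imwrite("pics/s3.png",cv2.resize(im[120:270,240:420],None,fx=4,fy=4,interpolation=cv2.INTER_CUBIC))
```

```text
[ 0.56739035 -0.13826234  0.04150204] [324.82733342 208.61371671] [325.80715982 185.81636887]
```

View pics/s3.png

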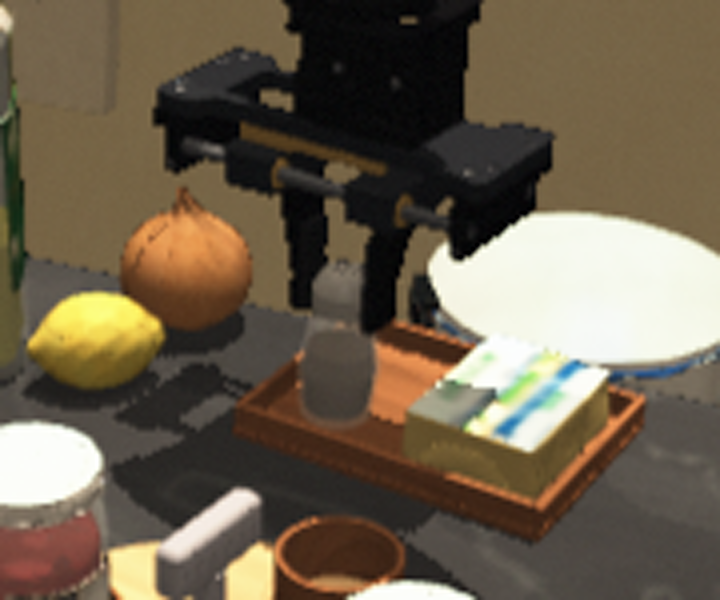

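The side view shows the fingers on the grey cap at crop (315..362, 262..315), and the 33 mm width matches the 34 mm cap. The grip is on the cap, so the real tips sit higher than reported. It's centred and usable. I'll lift straight up and check that it's held.

Request:
arm_command:
  series: "0 0 0 0 200;0 0 0 0 200;0 0 -5 0 200;0 0 -10 0 200;0 0 -20 0 200;0 0 -25 0 200;0 0 -25 0 200;0 0 -15 0 200;0 0 0 0 200;0 0 0 0 200"
  squeeze: 20

```text
time_s: 6.63
tool_pos: [0.5677, -0.1383, 0.1424]
tool_rot: [179.9, -0.0, 78.0]
force: [0.4, -0.7, -1.0]
grip_width: 0.0327
grasp_force: 19.6
```

Run:
```python
from h import *
im=cams.read_camera("side"); o=telemetry.get_obs(); p=o["tool_pos"]; print(p,o["grip_width"],o["grasp_force"],o["force"])
b=p[2]-.0365; print("pred base",proj("side",(*p[:2],b)),"captop",proj("side",(*p[:2],b+.09)))
cv2.imwrite("pics/s4.png",cv2.resize(im[80:280,220:420],None,fx=3,fy=3,interpolation=cv2.INTER_CUBIC))
```

```text
[ 0.566875   -0.13798561  0.14111341] 0.032840210753625934 19.623894990363624 [-0.41115211  0.70482147 -2.01068998]
pred base [326.17724308 181.68108666] captop [327.99083663 139.71674239]
```

View pics/s4.png

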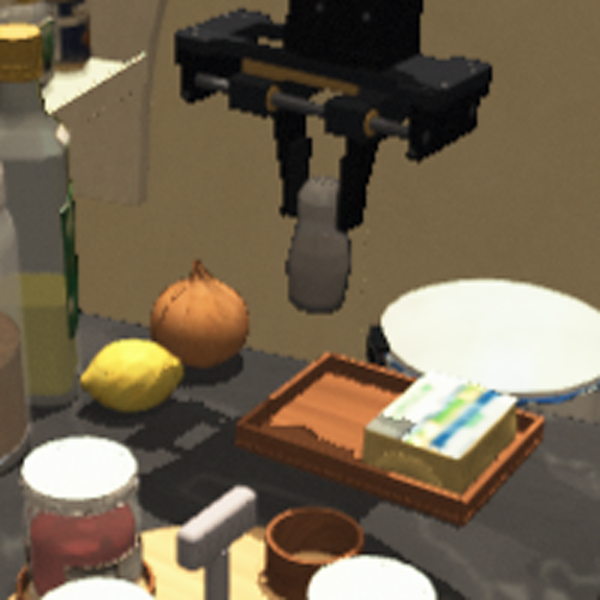

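The shaker hangs upright: cap top (327.3,139.3) and base (325.7,180), matching the prediction within about 1 px. I'll move over the cup and refine the cup centre numerically.

Request:
arm_command:
  series: "10.7 -6.9 0 0 200;20.7 -13.3 0 0 200;20.7 -13.3 0 0 200;20.7 -13.3 0 0 200;20.7 -13.3 0 0 200;20.7 -13.3 0 0 200;20.7 -13.3 0 0 200;20.7 -13.3 0 0 200;10 -6.4 0 0 200;0 0 0 0 200;0 0 0 0 200;0 0 0 0 200"

```text
time_s: 7.68
tool_pos: [0.4976, 0.0444, 0.1408]
tool_rot: [-180.0, 0.1, 77.9]
force: [-0.7, 0.5, -0.7]
grip_width: 0.0328
grasp_force: 19.6
```

Run:
```python
from h import *
o=telemetry.get_obs(); p=o["tool_pos"]; print(p,o["tool_rot"],o["grip_width"])
im=cv2.imread("pics/top0.png"); hsv=cv2.cvtColor(im,cv2.COLOR_BGR2HSV)[235:282,300:345]
m=cv2.inRange(hsv,(0,125,0),(20,255,232))
cs,_=cv2.findContours(m,cv2.RETR_EXTERNAL,cv2.CHAIN_APPROX_NONE)
for c in cs:
    if cv2.contourArea(c)>150:
        e=cv2.fitEllipse(cv2.convexHull(c)); u=(e[0][0]+300,e[0][1]+235); print("ring",u,e[1],[cast("top",u,z)[:2] for z in(.038,.054)])
for z in(.022,.054): print(z,proj("top",(.498,.046,z)))
for r in m[::2]: print("".join("#" if v else "." for v in r))
```

```text
[0.49755449 0.04441948 0.14076836] [-1.79973468e+02  7.77234242e-02  7.78870524e+01] 0.03283845761048573
ring (322.911828994751, 257.3787956237793) (29.527727127075195, 30.611106872558594) [array([0.49891883, 0.04829255]), array([0.49831135, 0.04838371])]
0.022 [323.99458198 258.16633635]
0.054 [324.14269102 257.56777444]
............................................#
............................................#
.............................................
.............................................
...................######....................
...............#################.............
............#######...........####...........
...........#####.................###.........
.........#####....................###........
.........####.....................####.......
........####......................#####......
........####.......................####.....#
........####.......................####......
.........###......................####.......
.........####.....................####.....#.
..........###...................#####........
...........####................####..........
..............###.......#########........#...
..................############..........#....
.............................................
.............................................
......................................#......
.............................................
.............................................
```

Refined cup centre is about (0.498,0.047). I'll nudge over and lower to just above the rim, then slowly in while watching the force.

Request:
arm_command:
  series: "2.5 0 0 0 200;0 0 15 0 200;0 0 15 0 200;0 0 10 0 200;0 0 0 0 200;0 0 0 0 200"

```text
time_s: 8.18
tool_pos: [0.498, 0.0475, 0.101]
tool_rot: [-180.0, 0.1, 77.9]
force: [-0.5, -0.1, -1.4]
grip_width: 0.0326
grasp_force: 19.6
```

Request:
arm_command:
  series: "0 0 4 0 200;0 0 4 0 200;0 0 4 0 200;0 0 4 0 200;0 0 0 0 200;0 0 0 0 200"

```text
time_s: 8.68
tool_pos: [0.498, 0.0483, 0.0851]
tool_rot: [-180.0, 0.0, 78.0]
force: [0.3, 0.1, 0.2]
grip_width: 0.033
grasp_force: 19.6
```

Request:
arm_command:
  series: "0 0 5 0 200;0 0 5 0 200;0 0 5 0 200;0 0 4 0 200;0 0 3 0 200;0 0 2 0 200;0 0 0 0 200;0 0 0 0 200"

```text
time_s: 9.35
tool_pos: [0.4982, 0.0483, 0.0613]
tool_rot: [180.0, 0.0, 78.0]
force: [-1.0, 0.7, -1.1]
grip_width: 0.0334
grasp_force: 19.6
```

Request:
arm_command:
  series: "0 0 1 0 200;0 0 1 0 200;0 0 1 0 200;0 0 0 0 200;0 0 0 0 200"

```text
time_s: 9.77
tool_pos: [0.4984, 0.0484, 0.0585]
tool_rot: [180.0, -0.0, 78.0]
force: [0.1, 1.0, 0.2]
grip_width: 0.0331
grasp_force: 19.7
```

Request:
arm_command:
  series: "0 0 0 0 140;0 0 0 0 110;0 0 0 0 90;0 0 0 0 90;0 0 0 0 90;0 0 -5 0 90;0 0 -15 0 90;0 0 -25 0 90;0 0 -30 0 90;0 0 -30 0 90;0 0 -15 0 90;0 0 0 0 90;0 0 0 0 90"

```text
time_s: 10.85
tool_pos: [0.4988, 0.0485, 0.1792]
tool_rot: [179.9, -0.1, 78.0]
force: [-0.5, -1.2, -1.0]
grip_width: 0.056
grasp_force: 0.0
```

Run:
```python
from h import *
np.set_printoptions(precision=4,suppress=True)
im=cams.read_camera("side");cv2.imwrite("pics/s5.png",im); t=cams.read_camera("top");cv2.imwrite("pics/t5.png",t)
o=telemetry.get_obs(); print(o["tool_pos"],o["grip_width"])
a=cv2.imread("pics/side0.png"); d=(cv2.absdiff(im,a).max(2)>25)
print("pred cap",proj("side",(.498,.047,.112)),"cup rim",proj("side",(.498,.047,.054)))
s=im[205:270,295:355].max(2)
for y in range(200,275,3): print(y,"".join("#" if v else "." for v in d[y,290:360]))
hsv=cv2.cvtColor(t,cv2.COLOR_BGR2HSV); g=cv2.inRange(hsv,(0,0,180),(180,45,255));g[:170]=0;g[335:]=0;g[:,:190]=0;g[:,350:]=0
for b in blobs(g,20,4000): print(b)
```

```text
[0.4974 0.0483 0.1774] 0.056512223853105295
pred cap [325.4233 229.7729] cup rim [324.1631 257.8058]
200 ............................####..#########...........................
203 ..............................##############..........................
206 ...........................#################..........................
209 .........................#.#################..........................
212 ........................####################..........................
215 ........................####################..........................
218 ........................###################...........................
221 ......................#####################...........................
224 ......................####################............................
227 ...............................##########.............................
230 ............................##############............................
233 ..........................##################..........................
236 ..........................###################.........................
239 ....................
[... 322 characters left out ...]
##..........................
254 #####.................#######################.........................
257 ..................###.#######################.........................
260 ...................##.#######################.........................
263 ....#................#########.#.#...########.........................
266 ......####................#####################################.......
269 ......######........................#################################.
272 ......###.#########....................###############################
(array([288.3, 180.1]), [276, 176, 24, 11, 135])
(array([222.4, 230.7]), [205, 214, 36, 35, 968])
(array([255.6, 298.3]), [243, 278, 24, 48, 740])
```

The shaker stands in the cup: cap at about (325,230) as predicted, and lids unmoved. Next is the bar, which needs the same yaw of 78.

Request:
arm_command:
  series: "10 0 0 0 90;20 0.3 0 0 90;22 0.3 0 0 90;20 0.2 0 0 90;14 0.2 0 0 90;5.2 0 0 0 90;0 0 0 0 90;0 0 0 0 90;0 0 0 0 90"

```text
time_s: 11.7
tool_pos: [0.5182, 0.1359, 0.1783]
tool_rot: [-180.0, 0.0, 77.9]
force: [-0.3, 0.4, -0.5]
grip_width: 0.0564
grasp_force: 0.0
```

Run:
```python
from h import *
o=telemetry.get_obs(); print(o["tool_pos"],o["tool_rot"],o["qpos"])
```

```text
[0.51821093 0.13594388 0.17833489] [-1.79997309e+02  3.06567036e-02  7.78641761e+01] [-56.59092424   5.41593785  41.75266198 102.24588847  -3.72643947
  73.75732705 -26.05671762]
```

Request:
arm_command:
  series: "1 0 10 0 90;0 0 20 0 90;0 0 20 0 90;0 0 15 0 90;0 0 10 0 90;0 0 5 0 90;0 0 0 0 90;0 0 0 0 90"

```text
time_s: 12.37
tool_pos: [0.5188, 0.1381, 0.0988]
tool_rot: [180.0, -0.0, 77.9]
force: [0.1, -0.5, -0.4]
grip_width: 0.0563
grasp_force: 0.0
```

Request:
arm_command:
  series: "0 0 6 0 90;0 0 6 0 90;0 0 6 0 90;0 0 6 0 90;0 0 5 0 90;0 0 5 0 90;0 0 0 0 90;0 0 0 0 90"

```text
time_s: 13.03
tool_pos: [0.5182, 0.1381, 0.064]
tool_rot: [-180.0, 0.0, 78.0]
force: [0.3, 0.2, -0.2]
grip_width: 0.0562
grasp_force: 0.0
```

Close gently, and let the bar show its width.

Request:
arm_command:
  series: "0 0 0 0 130;0 0 0 0 160;0 0 0 0 185;0 0 0 0 200;0 0 0 0 215;0 0 0 0 235;0 0 0 0 235;0 0 0 0 235;0 0 0 0 235;0 0 0 0 235"
  squeeze: 15

```text
time_s: 13.87
tool_pos: [0.5184, 0.1384, 0.0644]
tool_rot: [-180.0, -0.0, 78.0]
force: [-0.0, -0.2, 0.4]
grip_width: 0.0138
grasp_force: 15.0
```

Request:
arm_command:
  series: "0 0 0 0 235;0 0 0 0 235;0 0 0 0.01 235;0 0 0 0.02 235;0 0 0 0.03 235;0 0 0 0.04 235;0 0 0 0.05 235;0 0 0 0.05 235;0 0 0 0.05 235;0 0 0 0.05 235;0 0 0 0.05 235;0 0 0 0.05 235;0 0 0 0.04 235;0 0 0 0.03 235;0 0 0 0.02 235;0 0 0 0.01 235;0 0 0 0 235;0 0 0 0 235;0 0 0 0 235"
  squeeze: 30

```text
time_s: 15.45
tool_pos: [0.5183, 0.1384, 0.0644]
tool_rot: [-180.0, -0.0, 49.3]
force: [-1.5, -0.1, 2.3]
grip_width: 0.0136
grasp_force: 29.9
```

```bash
cat >> h.py <<'E'
def side_lids(im):
    hsv=cv2.cvtColor(im,cv2.COLOR_BGR2HSV); g=cv2.inRange(hsv,(0,0,170),(180,50,255)); g[:200]=0;g[400:]=0;g[:,:190]=0;g[:,400:]=0
    for b in blobs(g,60,4000):
        X=cast("side",b[0],.112); v=X[:2]-[.518,.1378]; print(b,X[:2].round(4),np.linalg.norm(v).round(4),np.degrees(np.arctan2(v[1],v[0])).round(1))
E
python3 - <<'E'
from h import *
side_lids(cv2.imread("pics/side0.png")); print()
im=cams.read_camera("side");cv2.imwrite("pics/s6.png",im); side_lids(im)
o=telemetry.get_obs(); print(o["tool_pos"],o["tool_rot"],o["qpos"],o["force"],o["wrist_torque"])
E
```

```text
(array([371.3, 212.7]), [342, 200, 58, 33, 980]) [ 0.4435 -0.0414] 0.1941 -112.6
(array([245.9, 235.7]), [227, 225, 39, 22, 639]) [0.611  0.1185] 0.095 -11.7
(array([291.8, 250.4]), [280, 242, 25, 18, 170]) [0.5245 0.1267] 0.0128 -59.8
(array([343.6, 278.2]), [323, 265, 42, 27, 891]) [0.4256 0.1615] 0.0953 165.6
(array([251.5, 286.1]), [230, 272, 44, 29, 973]) [0.5398 0.2323] 0.097 77.0
(array([295.5, 300.7]), [289, 294, 13, 12, 91]) [0.4696 0.2363] 0.1098 116.2
(array([369.9, 340.8]), [359, 332, 23, 19, 200]) [0.3533 0.2693] 0.2107 141.4

(array([371.3, 212.7]), [342, 200, 58, 33, 982]) [ 0.4435 -0.0414] 0.1941 -112.6
(array([257. , 225.8]), [251, 219, 15, 13, 127]) [0.6089 0.0833] 0.106 -31.0
(array([346.9, 245.8]), [343, 241, 11, 11, 75]) [0.4489 0.0783] 0.0911 -139.3
(array([223.9, 268.6]), [213, 258, 26, 24, 360]) [0.597 0.212] 0.1084 43.2
(array([366.2, 341.5]), [359, 334, 18, 16, 100]) [0.3572 0.2724] 0.2096 140.1
[0.5182396  0.13844075 0.0644043 ] [-1.79977773e+02 -2.15830415e-03  4.93267790e+01] [-57.87021812  13.49317732  45.08758125 109.71020016 -10.8987122
  61.12894027 -48.94429582] [-1.65977845  0.51689093  3.00891121] [-0.05625503  0.53674811 -0.02775976]
```

The carousel turns with the grip. Continuing.

Request:
arm_command:
  series: "0 0 0 0.02 235;0 0 0 0.04 235;0 0 0 0.06 235;0 0 0 0.06 235;0 0 0 0.06 235;0 0 0 0.07 235;0 0 0 0.07 235;0 0 0 0.07 235;0 0 0 0.07 235;0 0 0 0.07 235;0 0 0 0.07 235;0 0 0 0.07 235;0 0 0 0.07 235;0 0 0 0.06 235;0 0 0 0.05 235;0 0 0 0.04 235;0 0 0 0.02 235;0 0 0 0.01 235;0 0 0 0 235;0 0 0 0 235"

```text
time_s: 17.17
tool_pos: [0.5182, 0.1387, 0.0644]
tool_rot: [-180.0, 0.0, -6.8]
force: [-2.9, 1.2, 4.6]
grip_width: 0.0139
grasp_force: 29.9
```

Run:
```python
from h import *
im=cams.read_camera("side");cv2.imwrite("pics/s7.png",im); side_lids(im)
t=cams.read_camera("top");cv2.imwrite("pics/t7.png",t)
o=telemetry.get_obs(); print(o["tool_pos"],o["tool_rot"],o["qpos"],o["force"],o["wrist_torque"])
A=cv2.resize(im[190:370,190:430],(480,360),interpolation=cv2.INTER_CUBIC); B=cv2.resize(t[170:350,200:360],(320,360),interpolation=cv2.INTER_CUBIC)
cv2.imwrite("pics/both.png",np.hstack([A,B]))
for d in(171,):
  q=lambda r,z:(.518+r*np.cos(np.radians(d)),.1378+r*np.sin(np.radians(d)),z)
  for r,z in((.095,.112),(.095,.022),(.152,.026)): print(r,z,proj("side",q(r,z)),proj("top",q(r,z)))
```

```text
(array([371.3, 212.7]), [342, 200, 58, 33, 980]) [ 0.4435 -0.0414] 0.1941 -112.6
(array([328.4, 228.9]), [311, 220, 29, 17, 257]) [0.4944 0.0423] 0.0984 -103.9
(array([230.6, 239.9]), [224, 230, 14, 19, 182]) [0.6275 0.1399] 0.1095 1.1
(array([349.2, 275.3]), [340, 272, 18, 11, 78]) [0.4204 0.1514] 0.0986 172.0
(array([248.6, 296.2]), [235, 288, 32, 15, 260]) [0.5328 0.2538] 0.1169 82.7
(array([368.1, 341.8]), [359, 334, 23, 16, 127]) [0.3549 0.2719] 0.2111 140.6
[0.51812974 0.13858333 0.06439612] [-1.79975319e+02  3.27056184e-02 -6.80789632e+00] [ -65.57739677   15.69037948   54.50781866  109.90319462  -14.52910505
   61.64265924 -101.88959377] [-5.09846607  1.25019241  4.30464915] [ 0.19935599  0.96452784 -0.02993497]
0.095 0.112 [346.49962875 275.12216213] [263.82217273 296.35401784]
0.095 0.022 [342.9843455  320.63152761] [269.42626682 294.17802388]
0.152 0.026 [376.06475876 332.46890836] [263.7272119  323.01909209]
```

View pics/both.png

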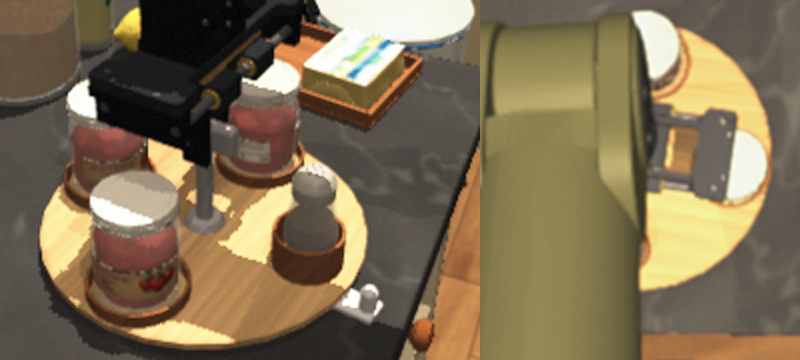

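The last view shows the shaker upright in the cup, almost in line with the stud at panel (369,291), with jars and butter undisturbed. I'll measure the remaining angle numerically.

Run:
```python
from h import *
im=cv2.imread("pics/s7.png"); hsv=cv2.cvtColor(im,cv2.COLOR_BGR2HSV)
b=cv2.inRange(hsv,(0,110,30),(14,255,185)); b[:290]=0;b[335:]=0;b[:,:318]=0;b[:,368:]=0
for y in range(292,332,3):
    x=np.flatnonzero(b[y]); print(y,x.min()if len(x)else None,x.max()if len(x)else None,len(x))
for d in(169,171,173,175):
  q=lambda r,z,t=0:np.array([.518+r*np.cos(np.radians(d)),.1378+r*np.sin(np.radians(d)),z])
  out=[]
  for z in(.03,.045):
    c=q(.095,z); th=np.linspace(0,6.28,100); P=np.array([proj("side",c+.029*np.array([np.cos(a),np.sin(a),0])) for a in th]); out.append((z,P[:,0].min().round(1),P[:,0].max().round(1),P[:,1].max().round(1)))
  print(d,out)
# stud
g=cv2.inRange(hsv,(0,0,120),(180,70,255));g[:325]=0;g[355:]=0;g[:,:355]=0;g[:,:]=g
for y in range(326,352,2): x=np.flatnonzero(g[y,:395]); print(y,x.min() if len(x) else None,x.max() if len(x) else None)
# original-stud pointer in top image
t=cv2.cvtColor(cv2.imread("pics/top0.png"),cv2.COLOR_BGR2HSV); m=cv2.inRange(t,(0,0,130),(180,70,255))
for y in range(308,332,1): x=np.flatnonzero(m[y,250:285])+250; print(y,x.min() if len(x) else None,x.max() if len(x) else None)
```

```text
292 None None 0
295 334 334 1
298 330 332 3
301 328 359 5
304 327 360 7
307 326 360 8
310 326 362 10
313 326 361 14
316 326 361 36
319 326 361 36
322 326 360 35
325 327 359 33
328 330 356 27
331 335 354 20
169 [(0.03, np.float64(323.7), np.float64(360.8), np.float64(331.0)), (0.045, np.float64(324.1), np.float64(361.6), np.float64(323.6))]
171 [(0.03, np.float64(324.8), np.float64(361.8), np.float64(329.7)), (0.045, np.float64(325.2), np.float64(362.5), np.float64(322.4))]
173 [(0.03, np.float64(325.8), np.float64(362.7), np.float64(328.4)), (0.045, np.float64(326.2), np.float64(363.5), np.float64(321.1))]
175 [(0.03, np.float64(326.8), np.float64(363.5), np.float64(327.1)), (0.045, np.float64(327.2), np.float64(364.3), np.float64(319.8))]
326 None None
328 None None
330 None None
332 372 376
334 365 378
336 363 379
338 361 378
340 359 380
342 358 381
344 359 380
346 363 379
348 368 376
350 372 375
308 250 272
309 250 272
310 250 270
311 250 268
312 252 264
313 254 269
314 258 271
315 258 271
316 258 271
317 258 271
318 258 271
319 257 270
320 257 270
321 257 270
322 257 270
323 257 270
324 257 269
325 258 269
326 261 269
327 267 267
328 None None
329 None None
330 None None
331 None None
```

Cup is at about 171.3–173.2° and the stud at about 170–171°, so I'll turn another 2°, stay clamped, and raise the squeeze slightly.

Request:
arm_command:
  series: "0 0 0 0.01 235;0 0 0 0.015 235;0 0 0 0.012 235;0 0 0 0 235;0 0 0 0 235;0 0 0 0 235;0 0 0 0 235;0 0 0 0 235;0 0 0 0 235;0 0 0 0 235"
  squeeze: 35

```text
time_s: 18.1
tool_pos: [0.5182, 0.1386, 0.0644]
tool_rot: [-180.0, 0.0, -9.0]
force: [-5.6, 1.9, 5.3]
grip_width: 0.0137
grasp_force: 34.9
```

Run:
```python
from h import *
im=cams.read_camera("side"); hsv=cv2.cvtColor(im,cv2.COLOR_BGR2HSV)
b=cv2.inRange(hsv,(0,110,30),(14,255,185))
for y in(313,316,319,322): x=np.flatnonzero(b[y,318:368])+318; print(y,x.min(),x.max())
o=telemetry.get_obs(); print(o["time_s"],o["tool_pos"],o["tool_rot"],o["force"],o["grip_width"],o["grasp_force"],np.abs(o["joint_velocities"]).max())
print(env.sign_off())
```

```text
313 325 360
316 325 360
319 324 360
322 324 359
18.15 [0.51817045 0.13865539 0.06442019] [-1.79973286e+02  2.94142550e-02 -8.99035965e+00] [-4.30368404  0.83939829  5.48642387] 0.013653640997726365 34.94756461121142 0.13588013998591286
the job is handed in; nothing more can be done
None
```

The salt shaker stands in the narrow cup, turned to the front within about 1–2° of the stud, and the gripper still holds the bar at 35 N; the job was handed in at 18 s, with no verdict shown.

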